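Put the small jar away and click the lid home

ROBOT

A 7-joint arm with a two-finger parallel gripper is mounted at the origin on a cart in front of the work surface, level with it; the furniture and walls round the work are solid. World frame = base frame: x ahead of the robot, y to its left, z up, the work surface at z = 0. Lengths are in m, angles in rad, forces in N, time in s.
With the tool pointing down it reaches from about 0.4 to 0.85 m from the base axis. Payload 10.4 kg.
Tool frame: the origin (TCP) lies midway between the tips of the shut fingers; the grasp point (between the pads) lies 19 mm behind it; z points along the fingers, y is the line along which they close (so a half turn about z gives the same grasp; the last joint's range is limited). The gripper opens to 87 mm and grips with 3 to 60 N. Pads are 19 mm wide; open, the fingers measure 117 mm over their backs; the gripper's body (75 mm by 190 mm) begins 51 mm behind the grasp point.
Start: joints at [-1.267, 0.332, -0.065, 1.46, 0.022, 1.35, -0.088], TCP at [0.201, 0.592, 0.223] pointing down, gripper open.
Joint ranges: [-2.6, 2.6], [-0.5, 2.12], [-1.47, 1.34], [0.16, 2.42], [-1.27, 4.41], [0.06, 2.06], [-2.6, 2.6]. Speed limits (rad/s): [2.22, 2.22, 2.79, 2.79, 3.14, 3.14, 3.14].

INTERFACE

Orientations are given as a unit quaternion [x, y, z, w].
In Python, from bench import r gives the robot as it stands.
- The arm moves only by the tool apply_moves, never from a script. Its argument "steps" is a list of rows, each a list of 7 numbers: the turn, a rotation vector about the tool's x, y, z in rad, then the shift along the tool's x, y, z in mm, then the opening, from -1 (shut) to 1 (fully open). In form: [[ax, ay, az, x, y, z, claw], ...]. A call has 1 to 20 rows; each row is the pose to reach, as a shift and turn from the pose commanded when the call began, along the tool's axes at that moment; what a row does not reach only later rows make up. A row lasts 1/12 s, in which the tool goes at most 41.7 mm and 7.16 degrees, less where a joint would pass 70% of its speed; a pose out of reach is approached as far as the arm can. A call with a gripper value outside its range is refused whole. The fingers move at their own pace and stop on an object; "force" is the grip in N (left out, the last holds). Time passes only in rows, so rows that repeat a pose let the fingers close. It gives the time, the measured TCP pose, the force, the opening and the grip force at its end, in the units of the state.
- r.read_state(): the state, without advancing time (a new reading comes with each control period).
- r.camera(name): name is "scene" or "side" or "wrist"; returns a dict with "pixels" (420x560x3 uint8, red, green, blue), "z_map" (420x560 float32, m along the optical axis (not along the pixel's ray), 0 where there is no reading), "fovy" (degrees; the focal length in pixels is half the picture's height over the tangent of half this angle, whatever the lens; pixels are square), "cx", "cy" (the principal point, pixels), "k1" (the pictures are not rectified: a ray, as slopes to the right and down, at radius r is drawn at 1 + k1 r^2 times it, then the intrinsics apply), "position" and "orientation" of the camera in the world. Camera axes: x right, y down, z forward; pixel columns grow to the right and rows downward; lengths in m; the calibration is good to about 2 mm. A picture is of the moment at which its call begins.
- r.close_job(): hands the job in; it is judged then, once.
The state is a dict: "time": time; "joint_positions": joint angles; "joint_vel": joint speeds; "joint_torque": joint torques, N m; "ee_pos": TCP position; "eef_rot": TCP orientation; "ft_force": force on the tool from outside, world axes, zero at the start; "torque": the same for the moment, N m; "width": finger opening in m; "grip_force": force on a finger pad.
Only numpy, scipy, OpenCV 4.12 (cv2) and the standard library are available. Lean on these libraries where they do the work, as an engineer would, in place of code of your own. Each camera call takes 0.05 s, during which the arm holds its last target. There are 200 camera calls.

TASK

Put the small slim jar into the open storage tub, then hold the tub's lid tilted to match the sloping mouth, set it on squarely and press it in, square to the slope, until it snaps past the spring catches and sits fully home, flush all round. Leave the two wider jars and the mug where they stand.

Things in the scene. Friction and masses are not known exactly. Their poses are not given: they have to be found in the camera images.
- jar_center (a point): centre (half-way up) of the slim round glass spice jar that goes into the tub: 42 mm in diameter, 96 mm tall including its screw cap, about 0.11 kg, standing upright; z is its axis, up. The smallest of the three jars. Wall cabinets hang over the back of the worktop from 0.46 m up; their fronts are about 0.55 m (right half) and 0.61 m (left) ahead of the robot, so keep carries close in.
- lid_handle (a point): centre of the upright rib that is the lid's handle: 14 mm thick (x), 80 mm long (y), 45 mm high (its top 23 mm above this point, the plate's top face 22 mm below). z is the plate's normal, up while the lid lies on the worktop on its skirt. The lid weighs 0.15 kg and fits either way round (half turn about z).
- lid_under (a point): centre of the underside of the lid's plate, 27 mm below lid_handle, same axes. Plate 154 mm (x) by 146 mm (y) by 5 mm. Below it a skirt 20 mm deep, tapered in x (about 131 mm at the root, 126 mm at the foot); along each y side of the skirt a round bead 6 mm thick, centred 15 mm below this point, 123 mm over both beads.
- tub: storage tub, fixed to the worktop; origin on the worktop under its mouth's centre, x to the back (high) side, z up. Outside x -66 to +78, y -70 to +70 mm; front wall 120 mm, back wall 196 mm high, so the mouth slopes 28 degrees down towards -x. Inside: vertical walls, 128 mm wide (y), x -62 to +74 mm, floor 5 mm thick. Nothing is in front of or above it.
- tub_mouth: mouth of the tub; origin at its centre in the plane of the rim, 155 mm above the worktop; x up the slope, y across, z the rim's outward normal (28 degrees from vertical, leaning to the front). Opening 136 mm (x) by 128 mm (y). With the lid home, lid_under lies on this origin, z along z, and the lid's x along this x (either way round).
- catch_l (a point): midpoint between the two spring plungers in the mouth's +y side, which stand at x +36 and -36 mm. Their round steel noses (12 mm across), centred 9 mm below the rim, stand 6 mm into the opening and yield sideways. A lid merely laid on rests on the four noses about 13 mm proud; about 10 to 20 N along the mouth's -z makes its beads push past and snap under them.
- catch_r (a point): midpoint between the two spring plungers in the mouth's -y side, which stand at x +36 and -36 mm. Their round steel noses (12 mm across), centred 9 mm below the rim, stand 6 mm into the opening and yield sideways. A lid merely laid on rests on the four noses about 13 mm proud; about 10 to 20 N along the mouth's -z makes its beads push past and snap under them.
- jar_8: bystander: wide screw-top jar, 64 mm across, 89 mm tall; origin at the centre of its foot
- jar_2: bystander: wide screw-top jar, 64 mm across, 90 mm tall; origin at the centre of its foot
- mug: bystander: mug, 78 mm across, 101 mm tall; origin at the centre of its foot

How it is judged:
By the outcome, as a careful person would: the job done as asked, in the order asked, and still so for the second after the job is handed in, with the robot touching nothing.
It also fails if it takes over 64 s, if anything falls off the work surface, if the arm or the gripper's body presses on something with over 40 N, if the wrist force passes 120 N, or if a joint passes its speed limit or range.

## Working session

There is one attempt and no reset: what is moved stays moved. The work goes in short steps, Python scripts to look and compute and a tool call to move; the robot and the scene stay as the last step left them, time stands still between calls to the robot, and variables do not carry over. Pictures are saved under pics/ and viewed, at most 10 in all, crops included, and the job is handed in when it is done.

Besides the shell and the picture viewer there is one more tool, called as name(argument=value, ...) on one line, values as JSON. apply_moves: Moves the arm, as the interface text tells. Its arguments: {"type":"object","properties":{"steps":{"type":"array","items":{"type":"array","items":{"type":"number"}}},"force":{"type":"number"}},"required":["steps"]}

```bash
ls; mkdir -p pics; cat > h.py <<'E'
import numpy as np, cv2
from scipy.spatial.transform import Rotation as R
from bench import r
def cam(n):
    c=r.camera(n); c['f']=210/np.tan(np.radians(c['fovy'])/2); c['R']=R.from_quat(c['orientation']).as_matrix(); return c
def grid(c):
    K=np.array([[c['f'],0,c['cx']],[0,c['f'],c['cy']],[0,0,1.]])
    v,u=np.mgrid[0:420,0:560]
    p=cv2.undistortPoints(np.stack([u,v],-1).reshape(-1,1,2).astype(float),K,np.array([c['k1'],0,0,0.])).reshape(420,560,2)
    return np.dstack([p,np.ones((420,560))])
def points(c):
    return (grid(c)*c['z_map'][...,None])@c['R'].T+np.array(c['position'])
def save(c,n): cv2.imwrite(f'pics/{n}.png',cv2.cvtColor(c['pixels'],cv2.COLOR_RGB2BGR))
def delta(pos,Rm):
    s=r.read_state(); R0=R.from_quat(s['eef_rot']).as_matrix()
    return R.from_matrix(R0.T@Rm).as_rotvec().round(4), (1000*R0.T@(np.array(pos)-s['ee_pos'])).round(1)
E
python3 - <<'E'
from h import *
for n in ['scene','side','wrist']:
    c=cam(n); save(c,n+'0'); np.savez(n+'0.npz',P=points(c),px=c['pixels'],z=c['z_map'])
    print(n,c['position'],c['R'].round(2).tolist(),c['fovy'],c['k1'],c['cx'],c['cy'])
a=[cv2.imread(f'pics/{n}0.png') for n in ['scene','side','wrist']]
cv2.imwrite('pics/both.png',cv2.resize(np.vstack(a[:2]),None,fx=.7,fy=.7))
s=r.read_state();print(s)
E
```

```text
pics
scene [-0.36932615  1.24876045  0.75262238] [[-0.8, -0.24, 0.55], [-0.6, 0.33, -0.73], [-0.0, -0.91, -0.41]] 45.27086068610447 -0.18591130832123062 278.0571058851863 207.83496752162608
side [0.16293238 1.36009662 1.23633887] [[-0.97, -0.16, 0.21], [-0.26, 0.62, -0.74], [-0.01, -0.77, -0.64]] 44.66047006530818 -0.07474517789766111 270.84394186294594 206.16888548841922
wrist [0.13709771 0.61378599 0.38371521] [[0.32, 0.92, 0.23], [0.95, -0.31, -0.08], [-0.0, 0.25, -0.97]] 71.35748512439595 -0.02961692177257419 282.2097044227768 213.87581479905097
{'time': 0.15, 'joint_positions': array([-1.26658432,  0.33271184, -0.06470053,  1.46073932,  0.02158129,
        1.34990337, -0.08851222]), 'joint_vel': array([-3.92156745e-04, -1.91974563e-03, -2.21209855e-04, -1.39229133e-03,
       -7.67366443e-06, -2.84029642e-03, -6.86187590e-04]), 'joint_torque': array([ 1.24269180e-03, -6.23635983e+01,  2.50544271e-02, -3.90141284e+01,
       -6.13015587e-02,  3.72330111e-02,  5.79446669e-05]), 'ee_pos': array([0.20054117, 0.59164492, 0.22195032]), 'eef_rot': array([ 1.62679312e-01,  9.86678852e-01, -5.28755356e-04, -7.31268836e-05]), 'ft_force': array([-0.93397771, -0.7265585 , -0.02724986]), 'torque': array([ 0.01264273, -0.04432286,  0.01051231]), 'grip_force': 0.0, 'width': 0.08725807366502047}
```

View pics/scene0.png

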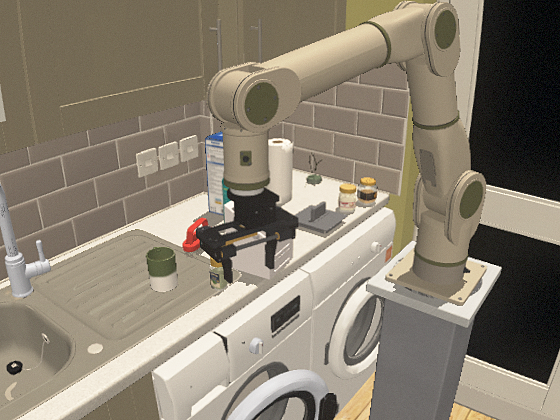

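View pics/side0.png

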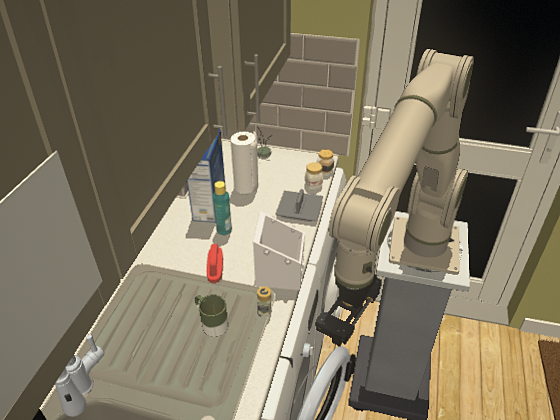

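The side view shows the slim jar at (263,300), mug (213,314), tub (278,255), lid (300,205) and wide jars at (314,177) and (326,160). Next I measure them.

```bash
python3 - <<'E'
from h import *
d=np.load('side0.npz');P=d['P']
def show(n,u0,u1,v0,v1,z0=.008,z1=.4):
    p=P[v0:v1,u0:u1].reshape(-1,3); p=p[(p[:,2]>z0)&(p[:,2]<z1)&(p[:,0]<.75)&(p[:,0]>.25)]
    print(n,len(p),'min',p.min(0).round(3),'max',p.max(0).round(3),'med',np.median(p,0).round(3))
    return p
j=show('jar',255,273,285,318); t=j[j[:,2]>j[:,2].max()-.006]; print(' top',t.mean(0).round(4),len(t), t.min(0),t.max(0))
show('mug',194,230,290,338)
show('j8',304,324,162,190);show('j2',318,334,150,172)
t=show('tub',250,308,212,295)
l=show('lid',275,325,186,224)
h=l[l[:,2]>.05]; print('handle top',h.mean(0) if len(h) else 0,len(h))
print('table',[P[v,u].round(4) for u,v in [(245,280),(240,295),(270,215),(265,195)]])
# tub rim: fit plane pts
t=t[t[:,2]>.09]
for q in [t[t[:,2].argmax()],t[t[:,1].argmax()],t[t[:,0].argmin()],t[t[:,1].argmin()]]: print(q.round(4))
im=cv2.cvtColor(d['px'],cv2.COLOR_RGB2BGR)[140:330,180:345]
cv2.imwrite('pics/crop.png',cv2.resize(im,None,fx=3.1,fy=3.1,interpolation=cv2.INTER_CUBIC))
E
```

```text
jar 435 min [0.436 0.315 0.008] max [0.513 0.449 0.104] med [0.455 0.434 0.065]
 top [0.4576 0.4238 0.0998] 67 [0.43747666 0.40343    0.09765048] [0.47691355 0.44065152 0.10360056]
mug 1069 min [0.543 0.375 0.008] max [0.684 0.549 0.106] med [0.586 0.512 0.064]
j8 456 min [ 0.405 -0.381  0.008] max [ 0.488 -0.193  0.099] med [ 0.437 -0.221  0.059]
j2 342 min [ 0.382 -0.482  0.009] max [ 0.469 -0.219  0.097] med [ 0.412 -0.323  0.073]
tub 3535 min [ 0.374 -0.043  0.008] max [0.537 0.436 0.202] med [0.461 0.304 0.097]
lid 1158 min [ 0.385 -0.228  0.008] max [0.563 0.192 0.171] med [ 0.457 -0.068  0.026]
handle top [ 0.4643232  -0.00580114  0.08986616] 107
table [array([ 0.5542,  0.3069, -0.0014]), array([0.5484, 0.3768, 0.0057]), array([ 0.5592, -0.0194,  0.0032]), array([ 0.6078, -0.1243,  0.0076])]
[0.52   0.262  0.2021]
[0.4663 0.4363 0.1019]
[0.3737 0.3083 0.0906]
[0.4275 0.1617 0.1308]
```

View pics/crop.png

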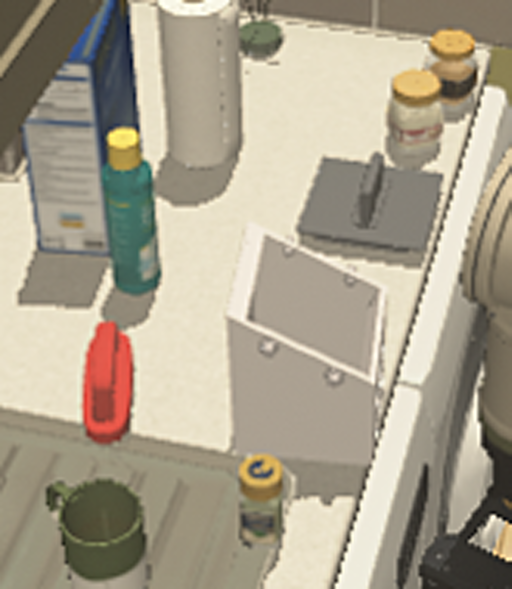

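```bash
cat >> h.py <<'E'
def tool(z,y):
    z=np.array(z,float);z/=np.linalg.norm(z);y=np.array(y,float);y-=z*(y@z);y/=np.linalg.norm(y)
    return np.column_stack([np.cross(y,z),y,z])
E
python3 - <<'E'
from h import *
print(delta([.36,.30,.33],tool([0,0,-1],[0,1,0])))
E
```

```text
(array([-1.100e-03, -1.000e-04, -3.268e-01]), array([-244.6, -225.1, -107.8]))
```

apply_moves(steps=[[0,0,-0.05,0,0,-40,1],[0,0,-0.1,-20,-20,-80,1],[0,0,-0.2,-50,-50,-108,1],[0,0,-0.327,-245,-225,-108,1],[0,0,-0.327,-245,-225,-108,1],[0,0,-0.327,-245,-225,-108,1],[0,0,-0.327,-245,-225,-108,1],[0,0,-0.327,-245,-225,-108,1],[0,0,-0.327,-245,-225,-108,1],[0,0,-0.327,-245,-225,-108,1],[0,0,-0.327,-245,-225,-108,1],[0,0,-0.327,-245,-225,-108,1],[0,0,-0.327,-245,-225,-108,1]])

```text
time: 1.23
ee_pos: [0.3599, 0.3008, 0.3304]
eef_rot: [-0.0, 1.0, 0.0, -0.0]
ft_force: [-0.9, 0.8, 1.1]
width: 0.0867
grip_force: 0.0
```

```bash
python3 - <<'E'
from h import *
c=cam('wrist'); save(c,'w1'); np.savez('w1.npz',P=points(c),px=c['pixels'],G=grid(c)@c['R'].T,pos=c['position'])
print(c['position'],c['R'].round(3))
E
```

```text
[0.29289345 0.30097963 0.49231956] [[-0.001  0.969  0.248]
 [ 1.     0.001  0.   ]
 [ 0.     0.248 -0.969]]
```

View pics/w1.png

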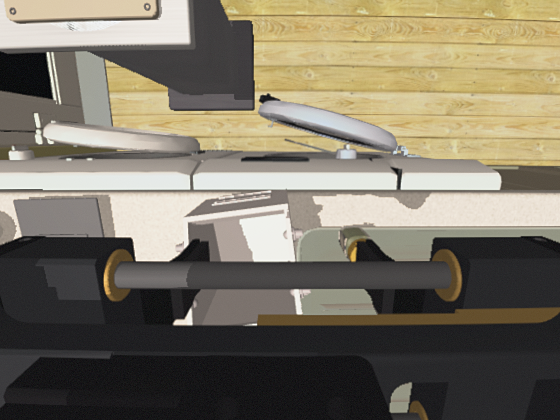

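The wrist picture shows that the gripper hides everything below row ~235. The tub top is at (240,210) and the lid's corner at (60,220). I need to move about 13 cm further ahead.

apply_moves(steps=[[0,0,0,-40,-20,0,1],[0,0,0,-80,-40,0,1],[0,0,0,-130,-70,0,1],[0,0,0,-130,-70,0,1],[0,0,0,-130,-70,0,1],[0,0,0,-130,-70,0,1]])

```text
time: 1.78
ee_pos: [0.4906, 0.2307, 0.3297]
eef_rot: [0.0, 1.0, -0.0, -0.001]
ft_force: [0.6, 0.5, -0.6]
width: 0.0864
grip_force: 0.0
```

```bash
python3 - <<'E'
from h import *
print(r.read_state()['ee_pos'])
c=cam('wrist'); save(c,'w2'); np.savez('w2.npz',P=points(c),px=c['pixels'],G=grid(c)@c['R'].T,pos=c['position'])
print(c['position'])
E
```

```text
[0.49064578 0.23069691 0.32969556]
[0.42378442 0.2311472  0.49167325]
```

View pics/w2.png

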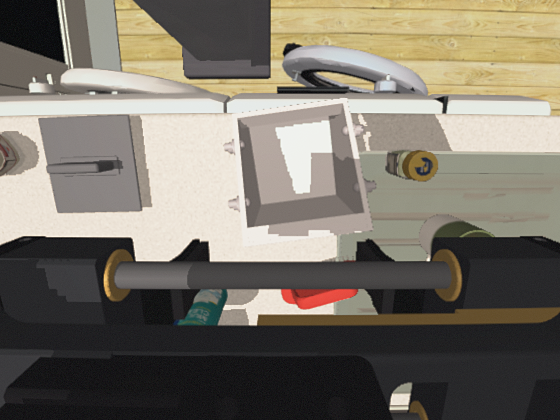

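The picture shows the jar cap at (420,165), the tub with mouth corners at about (237,117), (347,99), (371,230) and (242,243), and the lid centred at (92,165) with its rib along the columns.

```bash
python3 - <<'E'
from h import *
d=np.load('w2.npz');P=d['P'];px=d['px'].astype(int);G=d['G'];pos=d['pos']
def onplane(uv,z):
    o=[]
    for u,v in uv:
        g=G[int(round(v)),int(round(u))]; o.append(pos+g*(z-pos[2])/g[2])
    return np.array(o)
print('table z',np.median(P[200:225,160:215,2]))
# tub
q=P[90:255,215:385].reshape(-1,3); q=q[(q[:,2]>.1)&(q[:,2]<.215)]
rng=np.random.default_rng(0);best=0
for _ in range(3000):
    a=q[rng.choice(len(q),3,False)]; n=np.cross(a[1]-a[0],a[2]-a[0]); L=np.linalg.norm(n)
    if L<1e-4: continue
    n/=L; n*=np.sign(n[2]); 
    if abs(np.degrees(np.arccos(n[2]))-28)>3: continue
    m=abs((q-a[0])@n)<.0025
    if m.sum()>best: best=m.sum();B=m
p=q[B];c0=p.mean(0);n=np.linalg.svd(p-c0,full_matrices=False)[2][2];n*=np.sign(n[2])
print('rim',best,c0.round(4),'tilt',np.degrees(np.arccos(n[2])),'yaw by normal',np.degrees(np.arctan2(-n[1],-n[0])))
y=np.cross(n,[-n[0],-n[1],0]);y/=np.linalg.norm(y);x=np.cross(y,n)
l=np.column_stack([(p-c0)@x,(p-c0)@y]); l=l[(abs(l)<.095).all(1)]
(cx,cy),wh,ang=cv2.minAreaRect(l.astype(np.float32)); print('rect',cx,cy,wh,ang)
for k in (0,1): print(np.percentile(l[:,k],[0.3,1,99,99.7]).round(4))
print('centre',(c0+cx*x+cy*y).round(4))
co=cv2.boxPoints(((cx,cy),wh,ang)); print((c0+co[:,:1]*x+co[:,1:]*y).round(4))
# jar
m=((P[...,2]>.085)&(P[...,2]<.112)).astype(np.uint8); m[:,:388]=0;m[:,445:]=0;m[190:]=0;m[:140]=0
v,u=np.nonzero(m); (uc,vc),rad=cv2.minEnclosingCircle(np.column_stack([u,v]).astype(np.float32))
print('jar px',uc,vc,rad,len(u),'zmed',np.median(P[v,u,2]),'mean',P[v,u].mean(0).round(4), onplane([(uc,vc)],.096).round(4))
# lid: dark grey
D=((px.max(2)<140)&(px.max(2)-px.min(2)<25)&(P[...,2]>.012)&(P[...,2]<.1)).astype(np.uint8); D[:,:30]=0;D[:,150:]=0;D[235:]=0;D[:105]=0
D=cv2.morphologyEx(D,cv2.MORPH_OPEN,np.ones((3,3)))
v,u=np.nonzero(D);L=P[v,u]; print('lid pts',len(u),'z pct',np.percentile(L[:,2],[5,50,95]))
pl=L[(L[:,2]<.035)]; (cx,cy),wh,ang=cv2.minAreaRect(pl[:,:2].astype(np.float32)); print('plate',cx,cy,wh,ang)
h=L[L[:,2]>.058]; r_=cv2.minAreaRect(h[:,:2].astype(np.float32)); print('rib',len(h),h.mean(0),r_)
print('cands j8', )
E
```

```text
table z -0.0005988738236890612
rim 4515 [0.4754 0.2512 0.1688] tilt 28.2048491219018 yaw by normal 7.726039676525074
rect -0.018658392131328583 -0.00015876442193984985 (0.1635088473558426, 0.15276028215885162) 89.93950653076172
[-0.0934 -0.0902  0.0574  0.0575]
[-0.0768 -0.0718  0.0706  0.073 ]
centre [0.4591 0.2488 0.1599]
[[0.4034 0.1588 0.1238]
 [0.5368 0.1768 0.196 ]
 [0.5149 0.3388 0.1961]
 [0.3815 0.3209 0.1239]]
jar px 421.0 165.5 16.919023513793945 817 zmed 0.09622279974008241 mean [0.4579 0.4186 0.0956] [[0.4579 0.4181 0.096 ]]
lid pts 4975 z pct [0.02329489 0.02492312 0.06907376]
plate 0.4627707600593567 -0.07633181661367416 (0.15131919085979462, 0.14540396630764008) 1.1630635261535645
rib 534 [ 0.46234049 -0.07337578  0.06830445] ((0.4626944661140442, -0.07563677430152893), (0.014381783083081245, 0.0786377340555191), 0.8908659815788269)
cands j8
```

```bash
python3 - <<'E'
from h import *
d=np.load('w2.npz');P=d['P']
q=P[85:250,215:385].reshape(-1,3); q=q[(q[:,2]>.1)&(q[:,2]<.215)]
for yaw in (7.7,):
    pass
c0=np.array([.4754,.2512,.1688]); t=np.radians(28)
def frame(yaw):
    a=np.radians(yaw); h=np.array([np.cos(a),np.sin(a),0]); return h*np.cos(t)+[0,0,np.sin(t)], np.array([-np.sin(a),np.cos(a),0]), -h*np.sin(t)+[0,0,np.cos(t)]
x,y,n=frame(7.7)
s=(q-c0)@n; k=abs(s)<.006; p=q[k]; l=np.column_stack([(p-c0)@x,(p-c0)@y,s[k]])
print('normal offset med',np.median(l[:,2]))
# side edges binned along x, front/back edges binned along y
for name,i,j,bins in (('y-edges by x',0,1,np.arange(-.09,.08,.015)),('x-edges by y',1,0,np.arange(-.065,.075,.015))):
    E=[]
    for b in bins:
        m=(l[:,i]>=b)&(l[:,i]<b+.015); v=np.sort(l[m,j])
        v=v[abs(v-np.median(v))<.12]
        if len(v)>20: E.append((b+.0075,v[2],v[-3]))
    E=np.array(E);print(name);print((E*1000).round(1).tolist())
    for c in (1,2):
        f=np.polyfit(E[:,0],E[:,c],1);w=abs(np.polyval(f,E[:,0])-E[:,c])<np.median(abs(np.polyval(f,E[:,0])-E[:,c]))*2+.0005
        f=np.polyfit(E[w,0],E[w,c],1);print(' slope deg',np.degrees(np.arctan(f[0])).round(2),'at0 mm',(f[1]*1000).round(2))
E
```

```text
normal offset med -2.574071288973405e-05
y-edges by x
[[-82.5, 63.2, 68.8], [-67.5, 59.3, 82.8], [-52.5, 63.0, 71.5], [-37.5, 63.1, 68.9], [-22.5, -69.5, -63.7], [-7.5, -71.4, -63.7], [7.5, -83.3, 59.8], [22.5, -69.7, -63.6], [37.5, -69.5, 69.3], [52.5, -69.6, 69.3]]
 slope deg -52.29 at0 mm -37.86
 slope deg -19.98 at0 mm 35.21
x-edges by y
[[-57.5, -104.7, 57.6], [-42.5, 37.4, 57.4], [-27.5, 37.6, 57.5], [-12.5, 37.5, 57.5], [2.5, 37.4, 57.6], [17.5, 37.4, 57.4], [32.5, 37.4, 57.3], [47.5, 37.5, 57.4], [62.5, -105.5, 57.4], [77.5, -70.4, 11.8]]
 slope deg -32.24 at0 mm 31.45
 slope deg -0.07 at0 mm 57.44
  return _methods._mean(a, axis=axis, dtype=dtype,
  ret = ret.dtype.type(ret / rcount)
```

```bash
cat >> h.py <<'E'
t=np.radians(28);a=np.radians(7.7);hh=np.array([np.cos(a),np.sin(a),0])
MX=hh*np.cos(t)+[0,0,np.sin(t)];MY=np.array([-np.sin(a),np.cos(a),0]);MZ=np.cross(MX,MY)
M0=np.array([.4754,.2512,.1688])-.0305*MX-.0002*MY
JAR=np.array([.4579,.4183,.048])
RJ=tool(-MZ,MY)
E
python3 - <<'E'
from h import *
print(M0,MZ)
g=JAR+[0,0,.038]
for b in (.11,0): print(delta(g-MZ*.019+MZ*b,RJ))
# in RJ frame, jar grasp -> in tub
tub=lambda x:np.array([M0[0],M0[1],0])+x*hh
gt=tub(-.018)+[0,0,.005+.086+.004]
print('grasp depth below mouth',(gt-M0)@MZ, 'lift 160 ->place', (1000*RJ.T@(gt-g)).round(1), 'above', (1000*RJ.T@(gt+MZ*.15-g)).round(1),'up', (RJ.T@[0,0,1]).round(3))
E
```

```text
[0.44873972 0.24739357 0.15448112] [-0.46523843 -0.0629027   0.88294759]
(array([-0.0325, -0.4891, -0.1298]), array([ 73.7, 181.1, 163.7]))
(array([-0.0325, -0.4891, -0.1298]), array([ 22.4, 188. , 260.7]))
grasp depth below mouth -0.04406822124137841 lift 160 ->place [  39.9 -168.1  -31.4] above [  39.9 -168.1 -181.4] up [-0.469  0.    -0.883]
```

apply_moves(steps=[[0,0,0,10,45,0,1],[0,-0.1,0,25,90,0,1],[0,-0.22,-0.05,45,135,20,1],[-0.02,-0.35,-0.1,60,181,60,1],[-0.0325,-0.489,-0.13,73.7,181,100,1],[-0.0325,-0.489,-0.13,73.7,181,163.7,1],[-0.0325,-0.489,-0.13,73.7,181,163.7,1],[-0.0325,-0.489,-0.13,73.7,181,163.7,1],[-0.0325,-0.489,-0.13,73.7,181,163.7,1],[-0.0325,-0.489,-0.13,73.7,181,163.7,1],[-0.0325,-0.489,-0.13,73.7,181,163.7,1]])

```text
time: 2.75
ee_pos: [0.4181, 0.4123, 0.17]
eef_rot: [-0.063, 0.968, 0.018, 0.243]
ft_force: [-0.1, 0.4, 0.3]
width: 0.0873
grip_force: 0.0
```

```bash
python3 - <<'E'
from h import *
print(delta(JAR+[0,0,.038]-MZ*.019,RJ), r.read_state()['joint_positions'].round(2))
c=cam('wrist'); save(c,'w3')
P=points(c); p=P[(P[...,2]>.09)&(P[...,2]<.105)&(abs(P[...,0]-.458)<.04)&(abs(P[...,1]-.418)<.04)]; print(len(p),p.mean(0) if len(p) else 0, p.min(0),p.max(0))
E
```

```text
(array([ 0.0017,  0.0035, -0.0038]), array([  4.3,   0.4, 112.1])) [-1.1   0.06  0.01  1.99  0.53  0.86  0.31]
1429 [0.45436636 0.42073881 0.09548057] [0.43655561 0.40077113 0.09000155] [0.47782905 0.44159035 0.0978075 ]
```

apply_moves(steps=[[0,0.0035,-0.004,4,1.5,30,1],[0,0.0035,-0.004,4,1.5,60,1],[0,0.0035,-0.004,4,1.5,90,1],[0,0.0035,-0.004,4,1.5,112,1],[0,0.0035,-0.004,4,1.5,112,1],[0,0.0035,-0.004,4,1.5,112,1],[0,0.0035,-0.004,4,1.5,112,-0.2],[0,0.0035,-0.004,4,1.5,112,-0.6],[0,0.0035,-0.004,4,1.5,112,-1],[0,0.0035,-0.004,4,1.5,112,-1],[0,0.0035,-0.004,4,1.5,112,-1],[0,0.0035,-0.004,4,1.5,112,-1],[0,0.0035,-0.004,4,1.5,112,-1]], force=20)

```text
time: 3.88
ee_pos: [0.4652, 0.4192, 0.0662]
eef_rot: [-0.066, 0.968, 0.016, 0.24]
ft_force: [0.9, 0.1, 0.6]
width: 0.0485
grip_force: 0.0
```

apply_moves(steps=[[0,0,0,0,0,0,-1],[0,0,0,0,0,0,-1],[0,0,0,0,0,0,-1],[0,0,0,0,0,0,-1],[0,0,0,0,0,0,-1],[0,0,0,0,0,0,-1]])

```text
time: 4.38
ee_pos: [0.4652, 0.4194, 0.0662]
eef_rot: [-0.066, 0.968, 0.016, 0.24]
ft_force: [0.2, 0.6, 0.6]
width: 0.0411
grip_force: 19.8
```

```bash
python3 - <<'E'
from h import *
s=r.read_state();print(s['width'],s['grip_force'],s['ee_pos'],delta(s['ee_pos'],RJ)[0])
g=s['ee_pos']+.019*R.from_quat(s['eef_rot']).as_matrix()@[0,0,-1]; print('grasp',g)
gt=np.array([M0[0],M0[1],0])-.018*hh+[0,0,g[2]+.009]
for p in ([g[0],g[1],.26],gt+[0,0,.16],gt+[0,0,.07],gt): print(delta(np.array(p)-.019*MZ,RJ))
print((gt-M0)@MZ)
E
```

```text
0.041066691815169636 19.782623960563797 [0.46520382 0.41935543 0.06617978] [-0.0004 -0.0024  0.0027]
grasp [0.45640309 0.41817402 0.08297714]
(array([-0.0004, -0.0024,  0.0027]), array([ -82.8,   -0.3, -156.5]))
(array([-0.0004, -0.0024,  0.0027]), array([ -35.7, -168.4, -172. ]))
(array([-0.0004, -0.0024,  0.0027]), array([   6.3, -168.2,  -92.4]))
(array([-0.0004, -0.0024,  0.0027]), array([  39.1, -168.1,  -30.5]))
-0.046737245446147296
```

apply_moves(steps=[[0,0,0,-17,0,-31,-1],[0,0,0,-34,0,-63,-1],[0,0,0,-51,0,-95,-1],[0,0,0,-68,0,-126,-1],[0,0,0,-83,0,-156,-1],[0,0,0,-83,-10,-170,-1],[0,0,0,-70,-45,-172,-1],[0,0,0,-60,-80,-172,-1],[0,0,0,-50,-115,-172,-1],[0,0,0,-40,-150,-172,-1],[0,0,0,-35.7,-168,-172,-1],[0,0,0,-35.7,-168,-172,-1],[0,0,0,-35.7,-168,-172,-1]])

```text
time: 5.47
ee_pos: [0.4396, 0.2455, 0.2352]
eef_rot: [-0.065, 0.968, 0.016, 0.24]
ft_force: [-0.8, 0.2, -0.7]
width: 0.0408
grip_force: 19.8
```

```bash
python3 - <<'E'
from h import *
s=r.read_state();print(s['width'],s['grip_force'],s['ee_pos'],s['joint_positions'].round(2))
gt=np.array([M0[0],M0[1],0])-.018*hh+[0,0,.083+.011]
for p in (gt+[0,0,.07],gt): print(delta(np.array(p)-.019*MZ,RJ))
c=cam('side');save(c,'s2')
im=cv2.imread('pics/s2.png')[130:330,180:380];cv2.imwrite('pics/s2c.png',cv2.resize(im,None,fx=2.8,fy=2.8))
E
```

```text
0.040833727825221655 19.79632869879424 [0.43962264 0.24550897 0.23521448] [-0.94 -0.27  0.11  2.14  0.42  0.93  0.68]
(array([-0.0007, -0.0024,  0.0008]), array([40.9,  0.7, 77.9]))
(array([-0.0007, -0.0024,  0.0008]), array([ 73.6,   0.8, 139.8]))
```

View pics/s2c.png

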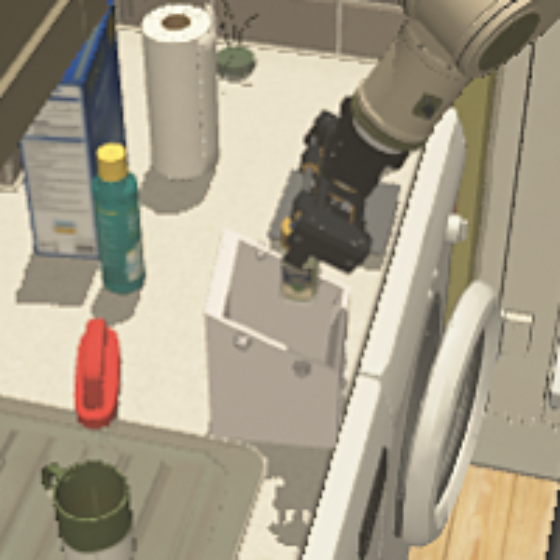

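The jar hangs upright over the mouth at crop position (300,280). Next I lower it in.

apply_moves(steps=[[0,0,0,15,0.7,29,-1],[0,0,0,30,0.7,57,-1],[0,0,0,45,0.7,85,-1],[0,0,0,60,0.7,113,-1],[0,0,0,68,0.7,129,-1],[0,0,0,73,0.7,139,-1],[0,0,0,73,0.7,139,-1],[0,0,0,73,0.7,139,-1],[0,0,0,73,0.7,139,-1]])

```text
time: 6.27
ee_pos: [0.4404, 0.248, 0.0791]
eef_rot: [-0.067, 0.968, 0.016, 0.241]
ft_force: [-0.7, -0.0, -0.4]
width: 0.0408
grip_force: 19.8
```

apply_moves(steps=[[0,0,0,1,0,1.5,-1],[0,0,0,1.9,0,3.5,-1],[0,0,0,1.9,0,3.5,-1],[0,0,0,1.9,0,3.5,0.3],[0,0,0,1.9,0,3.5,0.35],[0,0,0,1.9,0,3.5,0.35],[0,0,0,1.9,0,3.5,0.35],[0,0,0,1.9,0,3.5,0.35],[0,0,0,1.9,0,3.5,0.35]])

```text
time: 7.02
ee_pos: [0.44, 0.2469, 0.0743]
eef_rot: [-0.066, 0.968, 0.016, 0.24]
ft_force: [-1.0, -0.6, 0.0]
width: 0.0582
grip_force: 0.0
```

apply_moves(steps=[[0,0,0,0,0,-12,0.35],[0,0,0,0,0,-35,0.35],[0,0,0,0,0,-70,0.35],[0,0,0,0,0,-105,0.35],[0,0,0,0,0,-140,0.35],[0,0,0,0,0,-170,0.35],[0,0,0,0,0,-180,0.35],[0,0,0,0,0,-180,0.35]])

```text
time: 7.68
ee_pos: [0.3566, 0.237, 0.2364]
eef_rot: [-0.067, 0.968, 0.018, 0.242]
ft_force: [0.7, 0.1, -0.2]
width: 0.059
grip_force: 0.0
```

```bash
python3 - <<'E'
from h import *
c=cam('side');save(c,'s3');P=points(c)
L=(P-np.array([M0[0],M0[1],0]))@np.column_stack([hh,MY,[0,0,1]])
k=(abs(L[...,0]-.006)<.06)&(abs(L[...,1])<.055)&(L[...,2]<.12)&(L[...,2]>.09)
c2=cam('wrist');P2=points(c2)
L2=(P2-np.array([M0[0],M0[1],0]))@np.column_stack([hh,MY,[0,0,1]])
k2=(abs(L2[...,0]-.006)<.06)&(abs(L2[...,1])<.055)&(L2[...,2]<.12)&(L2[...,2]>.085)
for l in (L[k],L2[k2]): print(len(l),l.min(0),l.max(0),np.median(l,0)) if len(l) else print(0)
im=cv2.imread('pics/s3.png')[170:310,230:330];cv2.imwrite('pics/s3c.png',cv2.resize(im,None,fx=4,fy=4))
print(r.read_state()['ee_pos'])
lid=np.array([.4627,-.0762,0]); yaw=np.radians(1)
X=np.array([np.cos(yaw),np.sin(yaw),0])
for s in (1,-1): print(s,delta(lid+[0,0,.20],tool([0,0,-1],s*X)))
E
```

```text
127 [-0.05375149 -0.04808061  0.09243592] [0.00344534 0.04130836 0.11628118] [-0.02322625  0.00255108  0.10272969]
1059 [-0.03690021 -0.01744448  0.08514686] [0.004075   0.02276275 0.10257883] [-0.02203225  0.00264588  0.10064105]
[0.35672327 0.23571125 0.23298279]
1 (array([0.4091, 0.3653, 1.6533]), array([ -39.7, -323.4,   58.8]))
-1 (array([-0.3538,  0.3962, -1.4205]), array([ -39.7, -323.4,   58.8]))
```

View pics/s3c.png

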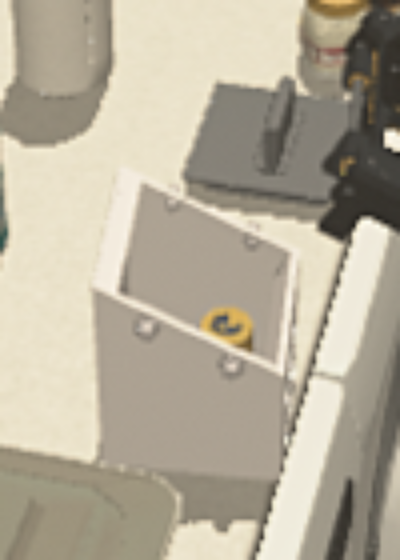

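The jar stands upright in the tub with its cap at crop position (227,325), height 0.1006 as expected. Now I go for the lid.

apply_moves(steps=[[0,0,0,-5,-40,-5,0.35],[-0.03,0.03,-0.12,-10,-80,-5,0.35],[-0.06,0.066,-0.24,-15,-120,0,0.35],[-0.09,0.099,-0.355,-20,-160,10,0.35],[-0.118,0.132,-0.47,-25,-200,20,0.35],[-0.147,0.165,-0.59,-30,-240,30,0.35],[-0.177,0.198,-0.71,-33,-280,40,0.35],[-0.206,0.231,-0.83,-36,-305,50,0.35],[-0.236,0.264,-0.947,-39.7,-323,58.8,0.35],[-0.265,0.297,-1.065,-39.7,-323,58.8,0.35],[-0.295,0.33,-1.184,-39.7,-323,58.8,0.35],[-0.324,0.363,-1.3,-39.7,-323,58.8,0.35],[-0.354,0.396,-1.42,-39.7,-323,58.8,0.35],[-0.354,0.396,-1.42,-39.7,-323,58.8,0.35],[-0.354,0.396,-1.42,-39.7,-323,58.8,0.35],[-0.354,0.396,-1.42,-39.7,-323,58.8,0.35],[-0.354,0.396,-1.42,-39.7,-323,58.8,0.35]])

```text
time: 9.2
ee_pos: [0.4629, -0.0712, 0.1984]
eef_rot: [-0.619, 0.784, -0.003, 0.042]
ft_force: [0.1, -0.5, -0.1]
width: 0.0587
grip_force: 0.0
```

```bash
cat >> h.py <<'E'
yl=np.radians(1.);LX=np.array([np.cos(yl),np.sin(yl),0]);LID=np.array([.4627,-.0762,0])
RL=tool([0,0,-1],-LX)
E
python3 - <<'E'
from h import *
s=r.read_state();print(s['ee_pos'],s['joint_positions'].round(2))
c=cam('wrist');P=points(c);np.savez('w4.npz',P=P,px=c['pixels']);save(c,'w4')
k=(abs(P[...,0]-.463)<.1)&(abs(P[...,1]+.076)<.1)
h=P[k&(P[...,2]>.06)&(P[...,2]<.075)];print('rib',len(h),h.mean(0), cv2.minAreaRect(h[:,:2].astype(np.float32)))
print(delta(LID+[0,0,.10],RL),delta(LID+[0,0,.027],RL))
E
```

```text
[ 0.46293796 -0.07116575  0.19838586] [-1.36 -0.5   1.19  1.98  0.44  1.3   2.6 ]
rib 1064 [ 0.46232677 -0.08007331  0.06865001] ((0.4627838134765625, -0.07818643748760223), (0.014174013398587704, 0.07940202951431274), 1.2439348697662354)
(array([-0.0622,  0.0506, -0.2331]), array([17. ,  4. , 97.8])) (array([-0.0622,  0.0506, -0.2331]), array([ 21.2,   8.1, 170.5]))
```

```bash
sed -i 's/RL=tool.*/RL=tool([0,0,-1],LX)/; s/LID=np.array(\[.4627,-.0762,0\])/LID=np.array([.4628,-.0772,0])/' h.py
python3 - <<'E'
from h import *
print(delta(LID+[0,0,.20],RL))
E
```

```text
(array([0.074 , 0.0908, 2.9062]), array([12.2, -1.9, -1.9]))
```

apply_moves(steps=[[0.003,0.004,0.12,1,0,-1,0.35],[0.006,0.008,0.24,2,0,-1,0.35],[0.009,0.011,0.36,3,0,-2,0.35],[0.012,0.015,0.48,4,0,-2,0.35],[0.015,0.019,0.6,5,-1,-2,0.35],[0.018,0.022,0.72,6,-1,-2,0.35],[0.021,0.026,0.84,7,-1,-2,0.35],[0.024,0.03,0.96,8,-1,-2,0.35],[0.027,0.034,1.08,9,-1,-2,0.35],[0.03,0.037,1.2,10,-1,-2,0.35],[0.034,0.041,1.32,11,-2,-2,0.35],[0.037,0.045,1.44,12,-2,-2,0.35],[0.04,0.049,1.56,12,-2,-2,0.35],[0.043,0.052,1.68,12,-2,-2,0.35],[0.046,0.056,1.8,12,-2,-2,0.35],[0.05,0.06,1.92,12,-2,-2,0.35],[0.053,0.064,2.04,12,-2,-2,0.35],[0.056,0.068,2.16,12,-2,-2,0.35],[0.059,0.072,2.28,12,-2,-2,0.35],[0.062,0.075,2.4,12,-2,-2,0.35]])

```text
time: 10.92
ee_pos: [0.4618, -0.081, 0.1999]
eef_rot: [0.511, 0.859, 0.002, 0.01]
ft_force: [-0.6, 0.1, -0.1]
width: 0.0586
grip_force: 0.0
```

```bash
python3 - <<'E'
from h import *
s=r.read_state();print(s['ee_pos'],s['joint_positions'].round(2))
print(delta(LID+[0,0,.20],RL))
E
```

```text
[ 0.4617924  -0.08103623  0.19993146] [-0.9  -0.1   0.95  1.94  0.09  1.24  0.51]
(array([0.0166, 0.0108, 0.4803]), array([ 2.9,  2.7, -0.1]))
```

apply_moves(steps=[[0.004,0.003,0.12,1,1,0,0.35],[0.008,0.005,0.24,2,2,0,0.35],[0.012,0.008,0.36,2.5,2.5,0,0.35],[0.0166,0.011,0.48,2.9,2.7,0,0.35],[0.0166,0.011,0.48,2.9,2.7,0,0.35],[0.0166,0.011,0.48,2.9,2.7,0,0.35],[0.0166,0.011,0.48,2.9,2.7,0,0.35]])

```text
time: 11.5
ee_pos: [0.4629, -0.077, 0.2007]
eef_rot: [0.697, 0.717, 0.001, 0.0]
ft_force: [0.4, -0.1, -0.7]
width: 0.0585
grip_force: 0.0
```

```bash
python3 - <<'E'
from h import *
s=r.read_state();print(s['ee_pos'],s['joint_positions'].round(2))
print(delta(LID+[0,0,.027],RL))
E
```

```text
[ 0.46290515 -0.07697493  0.20074873] [-0.87 -0.06  0.93  1.92  0.05  1.25  0.07]
(array([ 0.001 , -0.0008,  0.0115]), array([ -0.4,  -0.3, 173.7]))
```

apply_moves(steps=[[0,0,0.0115,0,0,35,0.35],[0,0,0.0115,0,0,70,0.35],[0,0,0.0115,0,0,105,0.35],[0,0,0.0115,0,0,140,0.35],[0,0,0.0115,-0.4,-0.3,160,0.2],[0,0,0.0115,-0.4,-0.3,170,0],[0,0,0.0115,-0.4,-0.3,173,0],[0,0,0.0115,-0.4,-0.3,173,-0.2],[0,0,0.0115,-0.4,-0.3,173,-1],[0,0,0.0115,-0.4,-0.3,173,-1],[0,0,0.0115,-0.4,-0.3,173,-1],[0,0,0.0115,-0.4,-0.3,173,-1],[0,0,0.0115,-0.4,-0.3,173,-1],[0,0,0.0115,-0.4,-0.3,173,-1],[0,0,0.0115,-0.4,-0.3,173,-1],[0,0,0.0115,-0.4,-0.3,173,-1],[0,0,0.0115,-0.4,-0.3,173,-1],[0,0,0.0115,-0.4,-0.3,173,-1]], force=45)

```text
time: 13.0
ee_pos: [0.4637, -0.0763, 0.0291]
eef_rot: [0.702, 0.713, 0.002, 0.0]
ft_force: [-2.0, 0.7, 8.4]
width: 0.0135
grip_force: 45.0
```

```bash
python3 - <<'E'
from h import *
s=r.read_state();print(s['ee_pos'],s['width'],s['grip_force'],s['joint_positions'].round(2),delta(s['ee_pos'],RL)[0])
# TCP is (z-0.020) above plate underside
off=s['ee_pos'][2]-.020; print('off',off)
RM=tool(-MZ,MX)
for d in (.10,.03,.013,0): print(d,delta(M0+MZ*(d+off),RM))
print('lift in tool', delta(s['ee_pos']+[0,0,.2],RM))
E
```

```text
[ 0.46370285 -0.07631324  0.02912907] 0.013505611814456397 44.99697055667639 [-0.74  0.29  0.91  2.1  -0.3   0.88  0.36] [ 0.0025 -0.0023 -0.0021]
off 0.009129071590085379
0.1 (array([-0.4854,  0.027 , -0.1171]), array([ 318.3,  -60.3, -221.1]))
0.03 (array([-0.4854,  0.027 , -0.1171]), array([ 322.1,  -27.8, -159.2]))
0.013 (array([-0.4854,  0.027 , -0.1171]), array([ 323. ,  -19.9, -144.2]))
0 (array([-0.4854,  0.027 , -0.1171]), array([ 323.7,  -13.9, -132.7]))
lift in tool (array([-0.4854,  0.027 , -0.1171]), array([   0.5,    0.5, -200. ]))
```

apply_moves(steps=[[0,0,0,0,0,-15,-1],[0,0,0,0,0,-40,-1],[0,0,0,0,0,-75,-1],[0,0,0,0,0,-110,-1],[0,0,0,0,0,-145,-1],[0,0,0,0,0,-180,-1],[0,0,0,0,-10,-210,-1],[-0.08,0.005,-0.02,0,-20,-225,-1],[-0.16,0.01,-0.04,0,-40,-235,-1],[-0.24,0.014,-0.06,0,-60,-235,-1],[-0.32,0.018,-0.08,20,-60,-235,-1],[-0.4,0.022,-0.1,50,-60,-235,-1],[-0.485,0.027,-0.117,85,-60,-235,-1],[-0.485,0.027,-0.117,120,-60,-235,-1],[-0.485,0.027,-0.117,155,-60,-235,-1],[-0.485,0.027,-0.117,155,-60,-235,-1],[-0.485,0.027,-0.117,155,-60,-235,-1]])

```text
time: 14.42
ee_pos: [0.4201, 0.0179, 0.267]
eef_rot: [0.644, 0.733, 0.169, 0.141]
ft_force: [-0.7, 1.6, 0.5]
width: 0.0137
grip_force: 45.0
```

```bash
python3 - <<'E'
from h import *
RM=tool(-MZ,MX)
s=r.read_state();print(s['ee_pos'],s['width'],s['grip_force'],s['ft_force'],s['joint_positions'].round(2))
for d in (.12,.08): print(d,delta(M0+MZ*(d+.009),RM))
c=cam('wrist');P=points(c);save(c,'w5');np.savez('w5.npz',P=P,px=c['pixels'])
R0=R.from_quat(s['eef_rot']).as_matrix();T=(P-s['ee_pos'])@R0
px=c['pixels'].astype(int)
k=(c['z_map']>0)&(abs(T[...,2]-.0)<.02)&(abs(T[...,0])<.12)&(abs(T[...,1])<.12)&(px.max(2)<150)&(px.max(2)-px.min(2)<25)
v,u=np.nonzero(k);q=T[k];print(len(q),'px',u.min(),u.max(),v.min(),v.max());
for i in range(3):print(np.percentile(q[:,i],[1,5,50,95,99]).round(4))
E
```

```text
[0.42012575 0.01793216 0.26703308] 0.013668939363308074 44.98993129469454 [-0.74310808  1.64525415  0.51790239] [ 0.17 -0.5  -0.21  2.2  -0.18  0.99  0.15]
0.12 (array([-0.0444, -0.009 , -0.0075]), array([ 2.236e+02, -2.400e+00,  2.000e-01]))
0.08 (array([-0.0444, -0.009 , -0.0075]), array([223.2,  -0.6,  40.2]))
26956 px 145 419 132 313
[0.0099 0.0132 0.0439 0.0689 0.0711]
[-0.074  -0.068   0.0007  0.0686  0.0747]
[-0.0111  0.0022  0.0047  0.0058  0.0064]
```

View pics/w5.png

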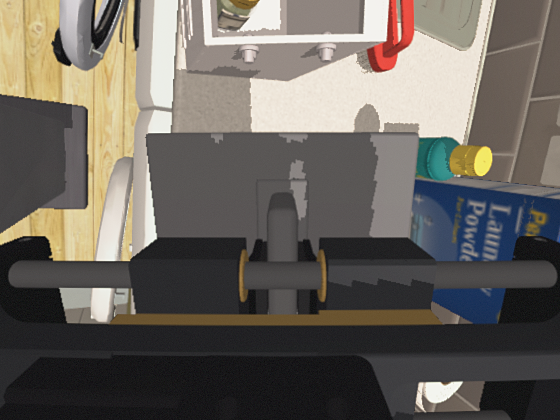

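The lid hangs square in the grip: its plate's near edge is at row 133, columns 148–418, and the tub mouth is at the top (285,20). I carry it over.

apply_moves(steps=[[-0.02,-0.009,-0.0075,35,-2,0,-1],[-0.044,-0.009,-0.0075,70,-2,0,-1],[-0.044,-0.009,-0.0075,105,-2,0,-1],[-0.044,-0.009,-0.0075,140,-2,0,-1],[-0.044,-0.009,-0.0075,175,-2,0,-1],[-0.044,-0.009,-0.0075,205,-2,0,-1],[-0.044,-0.009,-0.0075,223,-2,10,-1],[-0.044,-0.009,-0.0075,223,-2,20,-1],[-0.044,-0.009,-0.0075,223,-2,20,-1],[-0.044,-0.009,-0.0075,223,-2,20,-1],[-0.044,-0.009,-0.0075,223,-2,20,-1]])

```text
time: 15.38
ee_pos: [0.3967, 0.2396, 0.2499]
eef_rot: [0.639, 0.731, 0.181, 0.158]
ft_force: [0.1, 0.2, -0.8]
width: 0.0136
grip_force: 45.0
```

```bash
cat > m.py <<'E'
from h import *
RM=tool(-MZ,MX)
s=r.read_state();print(s['ee_pos'],s['ft_force'],s['joint_positions'].round(2))
for d in (.05,.02,.013): print(d,delta(M0+MZ*(d+.0095),RM))
c=cam('wrist');P=points(c);np.savez('w6.npz',P=P,px=c['pixels'])
R0=R.from_quat(s['eef_rot']).as_matrix();T=(P-s['ee_pos'])@R0
px=c['pixels'].astype(int);g=(px.max(2)<150)&(px.max(2)-px.min(2)<25)
k=(c['z_map']>0)&(abs(T[...,2]-.005)<.003)&(T[...,0]>.02)&(T[...,0]<.09)&(abs(T[...,1])<.1)&g
q=T[k];print('lid plate tool',len(q))
f=np.polyfit(q[:,0]*0+0,q[:,2],0) if 0 else None
A=np.c_[q[:,:2],np.ones(len(q))];w=np.linalg.lstsq(A,q[:,2],rcond=None)[0];print(' tilt deg',np.degrees(w[:2]).round(2),'z',w[2].round(4))
for i in (0,1):print(np.percentile(q[:,i],[.3,1,99,99.7]).round(4))
# rib and lid edge yaw: max x edge per y-bin
e=[(b+.005,np.percentile(q[(q[:,1]>b)&(q[:,1]<b+.01),0],99.5)) for b in np.arange(-.065,.06,.01)]
print(' edge slope deg, x', np.degrees(np.polyfit(*np.array(e).T,1)[0]).round(2), np.median([a[1] for a in e]).round(4))
# tub rim in mouth frame
L=(P-M0)@np.column_stack([MX,MY,MZ]); k=(c['z_map']>0)&(abs(L[...,2])<.006)&(abs(L[...,0]-.007)<.1)&(abs(L[...,1])<.085)&(px.max(2)>100)
l=L[k];print('rim pts',len(l));
if len(l)>50:
    print(np.percentile(l[:,2],[10,50,90]).round(4))
    for i in (0,1):print(np.percentile(l[:,i],[.3,1,50,99,99.7]).round(4))
E
python3 m.py
```

```text
[0.39665508 0.23961543 0.24987008] [ 0.08395016  0.22035307 -0.84512114] [-0.23 -0.38 -0.52  2.15  0.11  0.92 -0.66]
0.05 (array([-0.0039, -0.0005,  0.0003]), array([ 0.7,  1.9, 49.4]))
0.02 (array([-0.0039, -0.0005,  0.0003]), array([ 0.7,  2. , 79.4]))
0.013 (array([-0.0039, -0.0005,  0.0003]), array([ 0.7,  2.1, 86.4]))
lid plate tool 22447
 tilt deg [0.49 0.06] z 0.0043
[0.0201 0.0206 0.071  0.0712]
[-0.0755 -0.0743  0.0743  0.0754]
 edge slope deg, x 0.09 0.0711
rim pts 237
[-0.0055 -0.0042 -0.003 ]
[-0.0424 -0.0409 -0.0303  0.041   0.0426]
[0.0732 0.0732 0.0777 0.083  0.083 ]
```

apply_moves(steps=[[-0.004,0,0,1,1,15,-1],[-0.004,0,0,1.7,2,30,-1],[-0.004,0,0,1.7,2,45,-1],[-0.004,0,0,1.7,2,60,-1],[-0.004,0,0,1.7,2,70,-1],[-0.004,0,0,1.7,2,76,-1],[-0.004,0,0,1.7,2,78,-1],[-0.004,0,0,1.7,2,78,-1],[-0.004,0,0,1.7,2,78,-1]])

```text
time: 16.18
ee_pos: [0.4341, 0.2479, 0.1824]
eef_rot: [0.638, 0.731, 0.183, 0.159]
ft_force: [-0.1, -0.7, -0.9]
width: 0.0138
grip_force: 45.0
```

```bash
cat > n.py <<'E'
from h import *
RM=tool(-MZ,MX); B=np.column_stack([MX,MY,MZ])
s=r.read_state();R0=R.from_quat(s['eef_rot']).as_matrix()
print('lid_under in mouth mm',(1000*((s['ee_pos']+R0@[-.001,0,.0093]-M0)@B)).round(2),'F mouth',(s['ft_force']@B).round(1),'M',(s['torque']@B).round(2))
print('rot err',R.from_matrix(R0.T@RM).as_rotvec().round(4))
E
python3 n.py
```

```text
lid_under in mouth mm [ 0.41  1.46 22.13] F mouth [-0.6 -0.7 -0.8] M [-0.1   0.76 -0.02]
rot err [ 0.0012 -0.0016  0.0017]
```

apply_moves(steps=[[0,0,0,-1,-0.3,2,-1],[0,0,0,-1,-0.3,4,-1],[0,0,0,-1,-0.3,6,-1],[0,0,0,-1,-0.3,8,-1],[0,0,0,-1,-0.3,10,-1],[0,0,0,-1,-0.3,10,-1],[0,0,0,-1,-0.3,10,-1]])

```text
time: 16.77
ee_pos: [0.4389, 0.2476, 0.1731]
eef_rot: [0.638, 0.731, 0.183, 0.159]
ft_force: [0.0, -0.5, 1.0]
width: 0.0138
grip_force: 45.0
```

```bash
python3 n.py; python3 n.py
```

```text
lid_under in mouth mm [ 0.16  0.53 11.75] F mouth [ 0.4 -0.5  0.9] M [-0.21  0.44  0.05]
rot err [ 0.0012 -0.0017  0.0018]
lid_under in mouth mm [ 0.16  0.53 11.75] F mouth [ 0.4 -0.5  0.9] M [-0.21  0.44  0.05]
rot err [ 0.0012 -0.0017  0.0018]
```

apply_moves(steps=[[0,0,0,0,0,1,-1],[0,0,0,0,0,2,-1],[0,0,0,0,0,3,-1],[0,0,0,0,0,4,-1],[0,0,0,0,0,4,-1],[0,0,0,0,0,4,-1]], force=55)

```text
time: 17.27
ee_pos: [0.4408, 0.2478, 0.1696]
eef_rot: [0.638, 0.731, 0.183, 0.159]
ft_force: [3.6, 0.4, -0.5]
width: 0.0134
grip_force: 55.0
```

```bash
python3 n.py
```

```text
lid_under in mouth mm [0.24 0.43 7.67] F mouth [ 2.9 -0.1 -2.1] M [-0.13 -0.18  0.02]
rot err [ 0.0014 -0.0018  0.0017]
```

apply_moves(steps=[[0,0,0,0,0,1,-1],[0,0,0,0,0,2,-1],[0,0,0,0,0,3,-1],[0,0,0,0,0,4,-1],[0,0,0,0,0,4,-1],[0,0,0,0,0,4,-1]])

```text
time: 17.77
ee_pos: [0.4421, 0.2475, 0.1649]
eef_rot: [0.638, 0.731, 0.182, 0.159]
ft_force: [5.7, 1.9, -6.9]
width: 0.0137
grip_force: 55.0
```

```bash
python3 n.py
```

```text
lid_under in mouth mm [-0.9  -0.01  2.92] F mouth [ 2.   1.1 -8.8] M [ 0.09 -0.04  0.1 ]
rot err [-0.0006 -0.0011  0.0017]
```

apply_moves(steps=[[0,0,0,0.3,0.5,1,-1],[0,0,0,0.3,0.5,2,-1],[0,0,0,0.3,0.5,3,-1],[0,0,0,0.3,0.5,4,-1],[0,0,0,0.3,0.5,4,-1],[0,0,0,0.3,0.5,4,-1],[0,0,0,0.3,0.5,4,-1]])

```text
time: 18.35
ee_pos: [0.4436, 0.2481, 0.1627]
eef_rot: [0.638, 0.731, 0.182, 0.159]
ft_force: [-19.7, -8.8, 17.6]
width: 0.0136
grip_force: 55.0
```

```bash
python3 n.py
```

```text
lid_under in mouth mm [-0.55  0.36  0.34] F mouth [-10.   -6.1  25.3] M [-1.    2.83  0.05]
rot err [-0.0007  0.0005  0.0022]
```

apply_moves(steps=[[0,0,0,-0.3,-0.7,0,-1],[0,0,0,-0.3,-0.7,0,-1],[0,0,0,-0.3,-0.7,-0.7,-1],[0,0,0,-0.3,-0.7,-1.2,-0.3],[0,0,0,-0.3,-0.7,-1.2,0],[0,0,0,-0.3,-0.7,-1.2,0],[0,0,0,-0.3,-0.7,-1.2,0],[0,0,0,-0.3,-0.7,-1.2,0],[0,0,0,-0.3,-0.7,-10,0],[0,0,0,-0.3,-0.7,-40,0],[0,0,0,-0.3,-0.7,-75,0],[0,0,0,-0.3,-0.7,-110,0],[0,0,0,-0.3,-0.7,-110,0],[0,0,0,-0.3,-0.7,-110,0]])

```text
time: 19.52
ee_pos: [0.3927, 0.242, 0.2621]
eef_rot: [0.637, 0.731, 0.185, 0.16]
ft_force: [0.0, -1.0, -0.1]
width: 0.0438
grip_force: 0.0
```

```bash
cat > f.py <<'E'
from h import *
B=np.column_stack([MX,MY,MZ])
for n in ('wrist','side'):
    c=cam(n);save(c,n+'9');L=(points(c)-M0)@B;px=c['pixels'].astype(int)
    k=(c['z_map']>0)&(abs(L[...,0])<.072)&(abs(L[...,1])<.068)&(abs(L[...,2])<.015)&(px.max(2)<160)
    if n=='wrist': k&=(abs(L[...,0])<.1)
    q=L[k];print(n,len(q))
    if len(q)<50: continue
    z=q[:,2];m=abs(z-np.median(z))<.006;q=q[m]
    w=np.linalg.lstsq(np.c_[q[:,:2],np.ones(len(q))],q[:,2],rcond=None)[0]
    print(' plate top: slope deg x,y',np.degrees(w[:2]).round(2),'height at centre mm',(w[2]*1000).round(2),'x',np.percentile(q[:,0],[1,99]).round(3),'y',np.percentile(q[:,1],[1,99]).round(3))
    kr=(c['z_map']>0)&(abs(L[...,2])<.012)&(abs(L[...,1])<.066)&(L[...,0]>.0795)&(L[...,0]<.086)
    print(' back rim height mm',len(L[kr]),(np.median(L[kr][:,2])*1000).round(2) if kr.any() else None)
im=cv2.imread('pics/side9.png')[170:310,230:330];cv2.imwrite('pics/f.png',cv2.resize(im,None,fx=4,fy=4,interpolation=cv2.INTER_CUBIC))
s=r.read_state();print(s['ee_pos'],s['time'],s['ft_force'])
E
python3 f.py
```

```text
wrist 15144
 plate top: slope deg x,y [-0.02 -0.07] height at centre mm 5.3 x [-0.071  0.071] y [-0.048  0.068]
 back rim height mm 753 -0.06
side 1186
 plate top: slope deg x,y [ 0.02 -0.01] height at centre mm 6.3 x [-0.07   0.071] y [-0.065  0.066]
 back rim height mm 57 0.7
[0.39254082 0.24090119 0.25898942] 19.6167 [ 0.52582473 -1.05469561  0.15938085]
```

View pics/f.png

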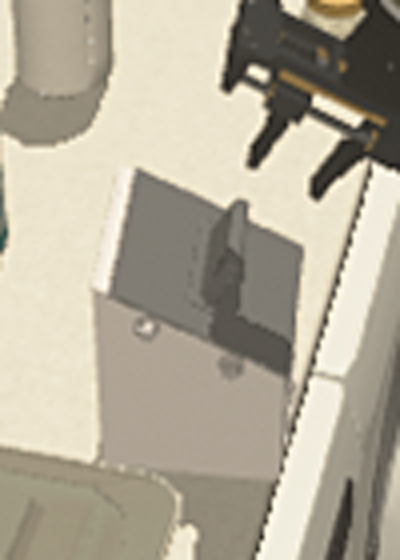

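The lid lies flush in the mouth (crop 110–300, 170–370). Its plate top is 5.3 mm above the rim, against 5 mm nominal, with tilt below 0.1°. The gripper is clear, so I hand in.

```bash
python3 -c "
from bench import r
print(r.close_job())"
```

```text
the job is handed in; nothing more can be done
None
```

The slim jar is upright in the tub and the lid is snapped in and flush to within about 0.3 mm, with the gripper clear and the wide jars and mug not touched; I handed the job in at about 20 s.

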